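Pack the stone seals in reverse order

ROBOT

A 7-joint arm with a two-finger parallel gripper is mounted at the origin on the work surface. World frame = base frame: x ahead of the robot, y to its left, z up, the work surface at z = 0. Lengths are in m, angles in rad, forces in N, time in s.
With the tool pointing down it reaches from about 0.35 to 0.9 m from the base axis. Payload 19.9 kg.
Tool frame: the origin (TCP) lies between the finger pads; the fingertips stand 17 mm ahead of it and the grasp point (between the pads) lies 2 mm behind it; z points along the fingers, y is the direction in which the jaws open and shut (so a half turn about z gives the same grasp; the last joint's range is limited). The gripper opens to 85 mm and grips with 20 to 120 N. Pads are 22 mm wide; open, the fingers measure 114 mm over their backs; the gripper's body (76 mm by 85 mm) begins 54 mm behind the grasp point. The pads swing forward as they close: fully open they stand 13 mm farther back than shut.
Start: joints at [1.192, 0.417, -0.01, 1.614, 0.005, 1.111, -0.053], TCP at [0.207, -0.59, 0.248] pointing down, gripper open.
Joint ranges: [-2.81, 2.81], [-0.39, 2.02], [-1.27, 1.25], [0.06, 2.57], [-1.19, 4.33], [0.19, 2], [-2.82, 2.82]. Speed limits (rad/s): [1.89, 1.89, 2.39, 2.39, 3.01, 3.01, 3.01].

INTERFACE

Orientations are given as [roll, pitch, yaw] about the fixed x, y, z axes, in that order (R = Rz(yaw) Ry(pitch) Rx(roll)).
In Python, from plant import ctrl, fingers, vision gives the robot as it stands. Calls block until the motion is done:
- ctrl.move_to(position, orientation): joint-space move of the TCP to a pose.
- ctrl.move_l(position, rot=None, max_speed=0.15, until_force=None): straight line of the TCP; rot=None keeps the orientation; max_speed is the mean speed in m/s. With until_force (N) it stops when the force on the tool has changed by that much, and returns True; else False.
- ctrl.move_joints(angles): joint-space move.
- fingers.release() and fingers.clamp(strength=None): open the fingers fully, or close them until they stop; strength is the grip in N (None keeps the last).
- ctrl.wait(seconds).
- ctrl.solve_ik(position, orientation): joint angles nearest the present ones, or None.
- ctrl.get_obs(): the state.
- vision.get_image(name): name is "scene" or "top" or "wrist"; returns a dict with "frame" (384x512x3 uint8, blue, green, red), "vfov" (degrees; the focal length in pixels is half the picture's height over the tangent of half this angle, whatever the lens; pixels are square), "cx", "cy" (the principal point, pixels), "T" (4x4, takes a point from camera to world coordinates). Camera axes: x right, y up, looking along -z (the intrinsics and any distortion apply to the point x, -y, -z); pixel columns grow to the right and rows downward; lengths in m; the calibration is good to about 2 mm. The wrist camera is an equidistant fisheye: a pixel r from the principal point sees the ray r / f radians off the axis. A picture is of the moment at which its call begins. There is no depth.
A pose or a line that the arm cannot do raises ctrl.MotionError and nothing moves.
- ctrl.hand_in(): hands the job in, once; it reports no verdict.
The state is a dict: "clock": time; "joint_pos": joint angles; "qvel": joint speeds; "joint_torque": joint torques, N m; "tool_pos": TCP position; "orientation": TCP orientation; "wrist_force": force on the tool from outside, world axes, zero at the start; "torque": the same for the moment, N m; "finger_gap": finger opening in m.
Only numpy, scipy, OpenCV 4.12 (cv2) and the standard library are available. Lean on these libraries where they do the work, as an engineer would, in place of code of your own. Each camera call takes 0.05 s, during which the arm holds its last target.

TASK

Move the four stone seals from the dark desk rack into the lighter brown case with the grey-lined compartments, in reverse order counted from the brass knob that marks one end of each: the seal nearest the rack's knob goes into the compartment farthest from the case's knob, the next into the next, and so on, until the seal farthest from the rack's knob stands nearest the case's knob. Set each seal gently down, upright in the middle of its own compartment, and never tip over, drop or slam one: the stone chips.

Things in the scene. Friction and masses are not known exactly. Their poses are not given: they have to be found in the camera images.
- rack: desk rack, fixed, left or right of the robot: dark wood board 290 x 66 x 8 mm bearing a row of four alike seats and, near one end, a brass knob (22 mm ball, top 39 mm above the table). Origin on the table under the middle of the row; x along the row towards the knob (knob at x = 141 mm), z up. Seat centres: x = -90, -30, 30, 90 mm, y = 0
- case: case, fixed, on the other side: shallow tray of lighter brown wood, 246 x 66 x 14 mm, four alike grey-lined compartments in a row, brass knob (22 mm ball, 41 mm high) past one end. Origin on the table under the middle of the row; x along it to the knob (x = 145 mm), z up. Compartment centres x = -90, -30, 30, 90 mm, y = 0; each 54 x 54 mm inside, floor 6 mm above the table, walls 6 mm thick, 8 above the floor
- seal_square_center (a point): centre (half-way up, 36 mm above its foot) of the plain square seal: an upright pale stone column, 26 x 26 mm and 72 mm tall, flat top; z up, its sides square to its x and y axes. Starts upright in one of the rack's seats, slightly turned; 0.1 to 0.2 kg
- seal_round_center (a point): centre (half-way up, 40 mm above its foot) of the round seal: an upright pale stone cylinder, 30 mm in diameter and 80 mm tall, flat top; z up. Starts upright in one of the rack's seats, slightly turned; 0.1 to 0.2 kg
- seal_six_center (a point): centre (half-way up, 33 mm above its foot) of the six-sided seal: an upright pale stone hexagonal prism, 28 mm across flats (two of the flats face its own +y and -y) and 66 mm tall, flat top; z up. Starts upright in one of the rack's seats, slightly turned; 0.1 to 0.2 kg
- seal_ball_center (a point): centre (half-way up, 39 mm above its foot) of the ball-topped seal: an upright pale stone block, 30 x 30 mm and 54 mm tall, with a stone ball 22 mm in diameter on top of it, 78 mm tall in all; z up, its sides square to its x and y axes. Starts upright in one of the rack's seats, slightly turned; 0.1 to 0.2 kg
- seat_square: the seat on the rack in which the plain square seal starts (all four seats look alike): fixed low wooden tray 56 x 58 x 14 mm, walls 5 mm; origin at the centre of its underside, 8 mm above the table; inner floor 13 mm, rim 22 mm above the table; x and y as the rack's
- seat_round: the seat on the rack in which the round seal starts (all four seats look alike): fixed low wooden tray 56 x 58 x 14 mm, walls 5 mm; origin at the centre of its underside, 8 mm above the table; inner floor 13 mm, rim 22 mm above the table; x and y as the rack's
- seat_six: the seat on the rack in which the six-sided seal starts (all four seats look alike): fixed low wooden tray 56 x 58 x 14 mm, walls 5 mm; origin at the centre of its underside, 8 mm above the table; inner floor 13 mm, rim 22 mm above the table; x and y as the rack's
- seat_ball: the seat on the rack in which the ball-topped seal starts (all four seats look alike): fixed low wooden tray 56 x 58 x 14 mm, walls 5 mm; origin at the centre of its underside, 8 mm above the table; inner floor 13 mm, rim 22 mm above the table; x and y as the rack's
Mind the look-alikes: they are no part of the job. Leave any pink look-alike of the part that bears seal_round_center alone. What is shaped like the part that bears seal_six_center but pink is not meant.

How it is judged:
At the end, for the whole second after the job is handed in: Each seal stands upright (within 0.1 rad), released and at rest on the floor of the case (height within 4 mm), within 15 mm along and across of the centre of its compartment: from the rack seat at x = -90, -30, 30, 90 mm to the case compartment at x = 90, 30, -30, -90 mm (((x of seat_square in the frame of rack between -0.11 and -0.07 m and x of seal_square_center in the frame of case between 0.075 and 0.105 m) or (x of seat_square in the frame of rack between -0.05 and -0.01 m and x of seal_square_center in the frame of case between 0.015 and 0.045 m) or (x of seat_square in the frame of rack between 0.01 and 0.05 m and x of seal_square_center in the frame of case between -0.045 and -0.015 m) or (x of seat_square in the frame of rack between 0.07 and 0.11 m and x of seal_square_center in the frame of case between -0.105 and -0.075 m)) and y of seal_square_center in the frame of case between -0.015 and 0.015 m and z of seal_square_center in the frame of case between 0.038 and 0.046 m and angle between each of seal_square_center, seal_round_center, seal_six_center, seal_ball_center's own z axis and vertical below 0.1 rad and linear speed of each of seal_square, seal_round, seal_six, seal_ball below 0.02 m/s and ((x of seat_round in the frame of rack between -0.11 and -0.07 m and x of seal_round_center in the frame of case between 0.075 and 0.105 m) or (x of seat_round in the frame of rack between -0.05 and -0.01 m and x of seal_round_center in the frame of case between 0.015 and 0.045 m) or (x of seat_round in the frame of rack between 0.01 and 0.05 m and x of seal_round_center in the frame of case between -0.045 and -0.015 m) or (x of seat_round in the frame of rack between 0.07 and 0.11 m and x of seal_round_center in the frame of case between -0.105 and -0.075 m)) and y of seal_round_center in the frame of case between -0.015 and 0.015 m and z of seal_round_center in the frame of case between 0.042 and 0.05 m and ((x of seat_six in the frame of rack between -0.11 and -0.07 m and x of seal_six_center in the frame of case between 0.075 and 0.105 m) or (x of seat_six in the frame of rack between -0.05 and -0.01 m and x of seal_six_center in the frame of case between 0.015 and 0.045 m) or (x of seat_six in the frame of rack between 0.01 and 0.05 m and x of seal_six_center in the frame of case between -0.045 and -0.015 m) or (x of seat_six in the frame of rack between 0.07 and 0.11 m and x of seal_six_center in the frame of case between -0.105 and -0.075 m)) and y of seal_six_center in the frame of case between -0.015 and 0.015 m and z of seal_six_center in the frame of case between 0.035 and 0.043 m and ((x of seat_ball in the frame of rack between -0.11 and -0.07 m and x of seal_ball_center in the frame of case between 0.075 and 0.105 m) or (x of seat_ball in the frame of rack between -0.05 and -0.01 m and x of seal_ball_center in the frame of case between 0.015 and 0.045 m) or (x of seat_ball in the frame of rack between 0.01 and 0.05 m and x of seal_ball_center in the frame of case between -0.045 and -0.015 m) or (x of seat_ball in the frame of rack between 0.07 and 0.11 m and x of seal_ball_center in the frame of case between -0.105 and -0.075 m)) and y of seal_ball_center in the frame of case between -0.015 and 0.015 m and z of seal_ball_center in the frame of case between 0.041 and 0.049 m); the robot touches nothing.
It fails at once if a seal is knocked over or tipped far (angle between any of seal_square_center, seal_round_center, seal_six_center, seal_ball_center's own z axis and vertical above 0.6 rad).
It fails at once if a seal is dropped or slammed into the case (it comes within 20 mm of the compartment floor at over 0.55 m/s, as after a fall of some 15 mm or more) ((x of seal_square_center in the frame of case between -0.125 and 0.125 m and y of seal_square_center in the frame of case between -0.033 and 0.033 m and z of seal_square_center in the frame of case below 0.062 m and linear speed of seal_square above 0.55 m/s) or (x of seal_round_center in the frame of case between -0.125 and 0.125 m and y of seal_round_center in the frame of case between -0.033 and 0.033 m and z of seal_round_center in the frame of case below 0.066 m and linear speed of seal_round above 0.55 m/s) or (x of seal_six_center in the frame of case between -0.125 and 0.125 m and y of seal_six_center in the frame of case between -0.033 and 0.033 m and z of seal_six_center in the frame of case below 0.059 m and linear speed of seal_six above 0.55 m/s) or (x of seal_ball_center in the frame of case between -0.125 and 0.125 m and y of seal_ball_center in the frame of case between -0.033 and 0.033 m and z of seal_ball_center in the frame of case below 0.065 m and linear speed of seal_ball above 0.55 m/s)).
It also fails if it takes over 120 s, if anything falls off the work surface, if the arm or the gripper's body presses on something with over 40 N, if the wrist force passes 120 N, or if a joint passes its speed limit or range.

## Working session

There is one attempt and no reset: what is moved stays moved. The work goes in short steps, each a Python script; the robot and the scene stay as the last script left them, time stands still between calls to the robot, and variables do not carry over. Pictures are saved under pics/ and viewed, and the job is handed in when it is done.

```bash
ls; mkdir -p pics; python3 - <<'E'
from plant import ctrl, fingers, vision
import cv2
for n in ["scene","top","wrist"]:
    im=vision.get_image(n); cv2.imwrite(f"pics/{n}0.png",im["frame"]); print(n,im["vfov"],im["cx"],im["cy"],im["T"].round(3).tolist(), [k for k in im])
o=ctrl.get_obs(); print(o)
E
```

```text
pics
scene 49.96964920324557 254.04739458506847 191.5869741657533 [[0.832, -0.33, 0.446, 0.908], [0.555, 0.488, -0.673, -0.553], [0.005, 0.808, 0.589, 0.529], [0.0, 0.0, 0.0, 1.0]] ['frame', 'vfov', 'cx', 'cy', 'T']
top 52.432303291742656 256.4091877371919 195.08015874142512 [[-0.015, 0.99, -0.143, 0.398], [-0.999, -0.01, 0.036, 0.005], [0.034, 0.143, 0.989, 0.858], [0.0, 0.0, 0.0, 1.0]] ['frame', 'vfov', 'cx', 'cy', 'T']
wrist 65.70646984690485 259.57190507513053 196.0148705009638 [[0.33, 0.9, 0.283, 0.28], [-0.944, 0.315, 0.098, -0.564], [-0.001, -0.3, 0.954, 0.374], [0.0, 0.0, 0.0, 1.0]] ['frame', 'vfov', 'cx', 'cy', 'T']
{'clock': 0.15, 'joint_pos': array([ 1.19251363,  0.4178537 , -0.01029918,  1.61402677,  0.00468648,
        1.11071444, -0.05299351]), 'qvel': array([-0.00017408, -0.00160614,  0.00122646, -0.00078595, -0.00019568,
        0.00099805, -0.0020063 ]), 'joint_torque': array([-2.01040398e-04, -8.64748263e+01,  6.78669009e-01, -4.35052657e+01,
        1.91059598e-02,  5.79513566e-03,  7.42912164e-06]), 'tool_pos': array([ 0.20644468, -0.58965134,  0.24779732]), 'orientation': array([-3.14061673e+00,  6.95649884e-05,  3.36787342e-01]), 'wrist_force': array([ 0.18072977, -1.00528535,  0.20518464]), 'torque': array([0.02064812, 0.00664696, 0.00337097]), 'finger_gap': 0.08552575411212045}
```

View pics/scene0.png

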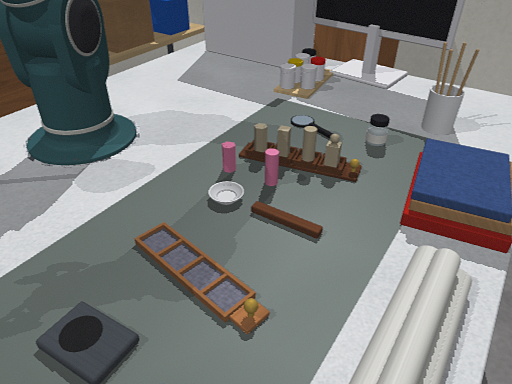

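View pics/top0.png

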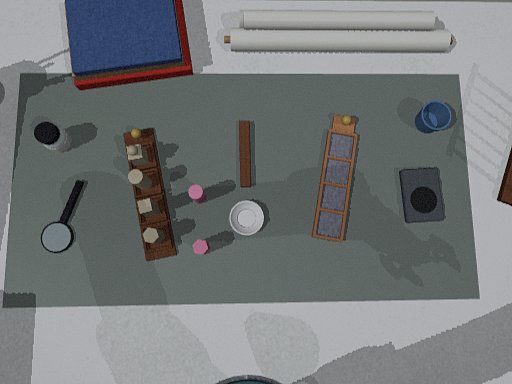

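View pics/wrist0.png

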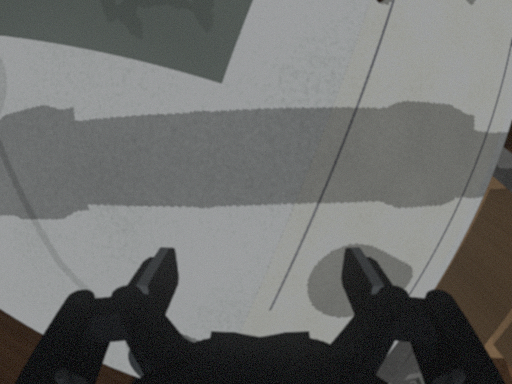

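The views show the rack on the left (+y) and the case on the right, with both knobs at their far (+x) ends. Counted from the rack's knob, the order is ball, round, square, six. Pink look-alikes stand at about (196,192) and (201,247) in the top view.

```bash
cat > h.py <<'E'
from plant import ctrl, fingers, vision
import cv2, numpy as np
def ray(im,u,v,fish=False):
    f=im["frame"].shape[0]/2/np.tan(np.radians(im["vfov"])/2)
    x=(u-im["cx"]);y=(v-im["cy"])
    if fish:
        r=np.hypot(x,y); th=r/f; s=np.sin(th)/max(r,1e-9); d=np.array([x*s,-y*s,-np.cos(th)])
    else: d=np.array([x/f,-y/f,-1.])
    return im["T"][:3,3], im["T"][:3,:3]@d
def hit(im,u,v,z,fish=False):
    o,d=ray(im,u,v,fish); return o+d*(z-o[2])/d[2]
def proj(im,P,fish=False):
    f=im["frame"].shape[0]/2/np.tan(np.radians(im["vfov"])/2)
    c=im["T"][:3,:3].T@(np.asarray(P)-im["T"][:3,3]); x,y,z=c[0],-c[1],-c[2]
    if fish:
        r=np.hypot(x,y); th=np.arctan2(r,z); k=f*th/max(r,1e-9)
    else: k=f/z
    return np.array([im["cx"]+k*x,im["cy"]+k*y])
E
python3 - <<'E'
import cv2
t=cv2.imread("pics/top0.png"); s=cv2.imread("pics/scene0.png")
cv2.imwrite("pics/t_rack.png",cv2.resize(t[115:275,110:220],None,fx=3.7,fy=3.7,interpolation=cv2.INTER_CUBIC))
cv2.imwrite("pics/t_case.png",cv2.resize(t[105:255,295:375],None,fx=3.9,fy=3.9,interpolation=cv2.INTER_CUBIC))
cv2.imwrite("pics/s_rack.png",cv2.resize(s[110:200,215:375],None,fx=5,fy=5,interpolation=cv2.INTER_CUBIC))
E
```

```text
(no output)
```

View pics/t_rack.png

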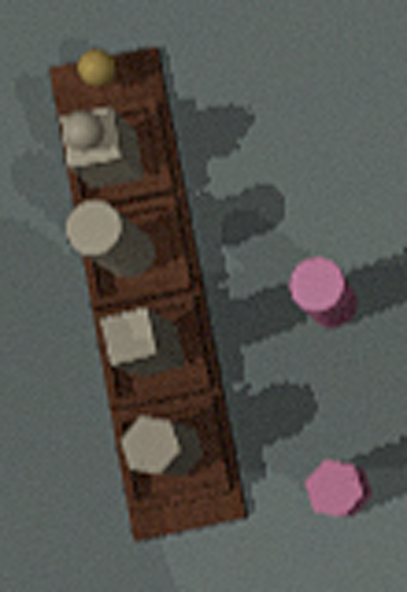

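View pics/t_case.png

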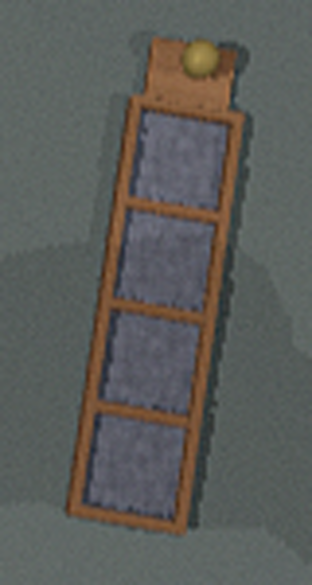

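View pics/s_rack.png

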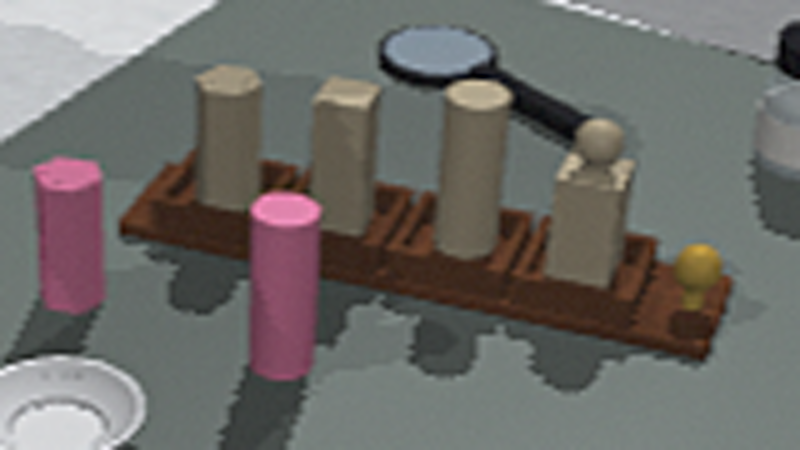

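```bash
python3 - <<'E'
from h import *
im=vision.get_image("top")
for n,u,v,z in [("six",151,236,.079),("square",145,206,.085),("round",135.5,177,.093),("ball",132.5,150,.080),("knobR",136,133,.028),("knobC",346.5,120,.030),("c1",340,147,.006),("c4",330,222.5,.006),("pinkR",196,192,.08),("pinkH",201,247,.066)]:
    print(n,hit(im,u,v,z).round(3))
import numpy as np
# view poses over rack & case
for p in ([.40,.2,.3],[.42,-.15,.3],[.35,.2,.3],[.35,-.2,.3]):
  for yaw in (0,np.pi/2,-np.pi/2,np.pi): 
    q=ctrl.solve_ik(p,[np.pi,0,yaw]); print(p,round(yaw,2),None if q is None else np.round(q,2))
E
```

```text
six [0.431 0.186 0.079]
square [0.49  0.198 0.085]
round [0.547 0.216 0.093]
ball [0.605 0.227 0.08 ]
knobR [0.657 0.236 0.028]
knobC [ 0.685 -0.228  0.03 ]
c1 [ 0.629 -0.217  0.006]
c4 [ 0.459 -0.187  0.006]
pinkR [0.518 0.098 0.08 ]
pinkH [0.409 0.089 0.066]
[0.4, 0.2, 0.3] 0 [ 0.63  0.17 -1.26  1.94  0.18  1.15 -2.27]
[0.4, 0.2, 0.3] 1.57 [ 0.34  0.1  -0.92  1.94  0.08  1.14 -0.61]
[0.4, 0.2, 0.3] -1.57 [ 0.5   0.13 -1.09  1.94  0.12  1.14  2.5 ]
[0.4, 0.2, 0.3] 3.14 [ 0.34  0.1  -0.92  1.94  0.08  1.14  0.96]
[0.42, -0.15, 0.3] 0 [ 0.59  0.05 -0.33  1.96  0.02  1.13 -1.31]
[0.42, -0.15, 0.3] 1.57 [ 0.78  0.06 -0.52  1.96  0.03  1.13  0.24]
[0.42, -0.15, 0.3] -1.57 [-0.76  0.03  1.07  2.   -0.03  1.13 -2.82]
[0.42, -0.15, 0.3] 3.14 [ 0.92  0.07 -0.66  1.95  0.05  1.14  1.8 ]
[0.35, 0.2, 0.3] 0 [ 0.58 -0.04 -1.13  2.03 -0.04  1.13 -2.1 ]
[0.35, 0.2, 0.3] 1.57 [ 0.37 -0.04 -0.93  2.03 -0.03  1.13 -0.55]
[0.35, 0.2, 0.3] -1.57 [-1.33 -0.09  0.7   2.07  0.06  1.14  2.48]
[0.35, 0.2, 0.3] 3.14 [ 0.17 -0.03 -0.74  2.04 -0.03  1.13  1.01]
[0.35, -0.2, 0.3] 0 [ 0.68 -0.04 -0.23  2.05 -0.01  1.13 -1.12]
[0.35, -0.2, 0.3] 1.57 [ 0.92 -0.04 -0.46  2.04 -0.02  1.13  0.47]
[0.35, -0.2, 0.3] -1.57 [ 0.57 -0.04 -0.12  2.05 -0.01  1.13 -2.69]
[0.35, -0.2, 0.3] 3.14 [ 1.06 -0.03 -0.59  2.04 -0.02  1.13  2.04]
```

```bash
python3 - <<'E'
from h import *
pi=np.pi
o=ctrl.get_obs();q=o["joint_pos"].copy()
for name,p in (("case",[.55,-.235,.24]),("rack",[.54,.165,.26])):
    q=[-np.arctan2(p[1],p[0]),.3,0,1.5,0,1.2,0]
    print(ctrl.solve_ik(p,[pi,0,pi/2]).round(2))
    ctrl.move_to(p,[pi,0,pi/2]); ctrl.wait(.4)
    o=ctrl.get_obs(); print(o["clock"],o["joint_pos"].round(2),o["tool_pos"].round(4))
    im=vision.get_image("wrist"); cv2.imwrite(f"pics/w_{name}.png",im["frame"]); np.savez(f"w_{name}.npz",**im)
E
```

```text
[ 0.7   0.41 -0.45  1.68  0.2   1.1   0.19]
2.4 [ 0.7   0.41 -0.45  1.68  0.2   1.1   0.19] [ 0.5499 -0.2352  0.24  ]
[ 0.18  0.37 -0.66  1.74  0.25  1.12 -0.56]
4.3333 [ 0.18  0.37 -0.66  1.74  0.25  1.12 -0.56] [0.5401 0.1647 0.26  ]
```

View pics/w_case.png

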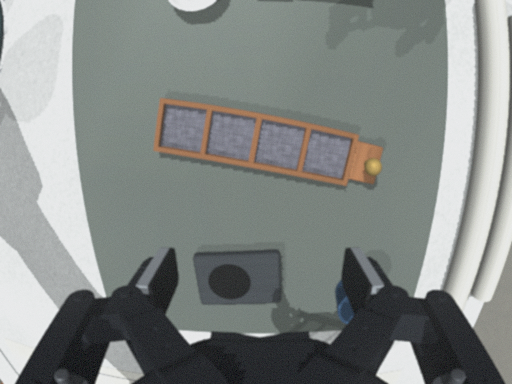

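View pics/w_rack.png

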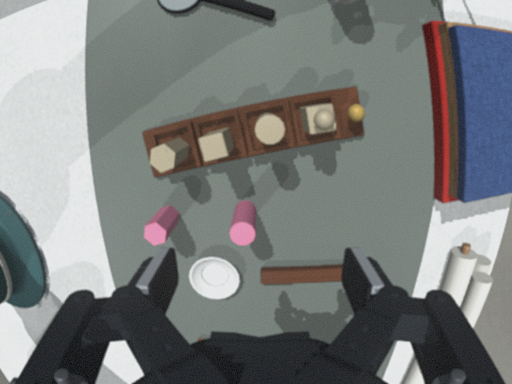

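The case spans about (160,100)–(355,185) with its knob at (373,167). In the rack view six, square, round and ball are at about (168,156), (215,145), (269,129) and (320,119). The rack's knob is at (356,113).

```bash
python3 - <<'E'
from h import *
C=dict(np.load("w_case.npz")); R=dict(np.load("w_rack.npz"))
hsv=cv2.cvtColor(C["frame"],cv2.COLOR_BGR2HSV)
roi=np.zeros((384,512),np.uint8); roi[90:200,140:395]=1
m=((hsv[...,0]<18)&(hsv[...,1]>90)).astype(np.uint8)*roi
cv2.imwrite("pics/m_case.png",cv2.resize(np.hstack([m[90:200,140:395]*255]),None,fx=3,fy=3,interpolation=0))
# compartment holes: inner contours
cs,h=cv2.findContours(m,cv2.RETR_CCOMP,cv2.CHAIN_APPROX_NONE)
for c,hh in zip(cs,h[0]):
    if cv2.contourArea(c)>300:
        for z in (.014,.006):
            P=np.array([hit(C,*p[0],z,True)[:2] for p in c],np.float32)
            r=cv2.minAreaRect(P); M=cv2.moments(P)
            print("hole" if hh[3]>=0 else "outer",z,np.round(r[0],4),np.round(r[1],4),round(r[2],1),"centroid",round(M['m10']/M['m00'],4),round(M['m01']/M['m00'],4))
for I,n,z in((C,"case",.030),(R,"rack",.028)):
    hs=cv2.cvtColor(I["frame"],cv2.COLOR_BGR2HSV); mk=((hs[...,0]>18)&(hs[...,0]<30)&(hs[...,1]>120)&(hs[...,2]>80)).astype(np.uint8)
    k,l,s,ce=cv2.connectedComponentsWithStats(mk)
    for i in range(1,k):
        if s[i,4]>40: print(n,"knob",s[i],ce[i].round(1),hit(I,*ce[i],z,True).round(4))
hs=cv2.cvtColor(R["frame"],cv2.COLOR_BGR2HSV)
for p in [(151,157),(168,156),(181,152),(215,147),(228,138),(269,129),(320,119),(308,128),(200,120),(250,145)]: print(p,hs[p[1],p[0]])
cv2.imwrite("pics/r_zoom.png",cv2.resize(R["frame"][80:190,135:375],None,fx=3.3,fy=3.3,interpolation=cv2.INTER_CUBIC))
E
```

```text
outer 0.014 [ 0.5629 -0.2031] [0.0661 0.2814] 79.2 centroid 0.556 -0.2017
outer 0.006 [ 0.5632 -0.2041] [0.0676 0.2878] 79.2 centroid 0.5562 -0.2027
hole 0.014 [ 0.6329 -0.2159] [0.056  0.0558] 79.4 centroid 0.6328 -0.2159
hole 0.006 [ 0.6347 -0.2172] [0.0572 0.0571] 79.4 centroid 0.6347 -0.2172
hole 0.014 [ 0.5745 -0.2049] [0.0559 0.0559] 79.3 centroid 0.5745 -0.2048
hole 0.006 [ 0.5751 -0.206 ] [0.0572 0.0571] 79.3 centroid 0.5751 -0.2058
hole 0.014 [ 0.5163 -0.1938] [0.0558 0.056 ] 79.1 centroid 0.5162 -0.1938
hole 0.006 [ 0.5155 -0.1946] [0.057  0.0573] 79.1 centroid 0.5155 -0.1946
hole 0.014 [ 0.4578 -0.1828] [0.056  0.0562] 79.3 centroid 0.4578 -0.1827
hole 0.006 [ 0.4557 -0.1833] [0.0573 0.0575] 79.3 centroid 0.4557 -0.1833
case knob [367 159  14  15 116] [373.8 165.5] [ 0.6893 -0.2254  0.03  ]
rack knob [348 105  16  15 138] [356.2 111.4] [0.66   0.2381 0.028 ]
(151, 157) [ 21  49 186]
(168, 156) [ 23  45 189]
(181, 152) [21 40 82]
(215, 147) [ 23  46 190]
(228, 138) [24 46 83]
(269, 129) [ 21  47 191]
(320, 119) [ 22  48 182]
(308, 128) [ 20  43 107]
(200, 120) [ 11 117  94]
(250, 145) [ 12 116 108]
```

View pics/r_zoom.png

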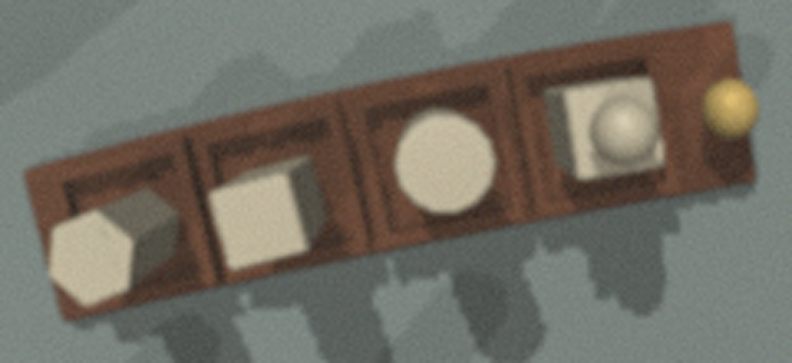

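View pics/m_case.png

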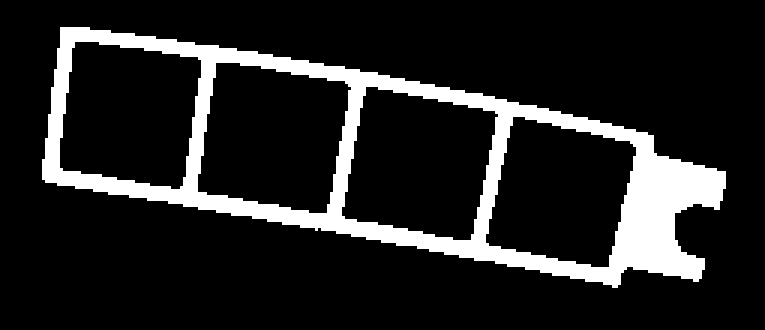

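```bash
python3 - <<'E'
from h import *
import h
R=dict(np.load("w_rack.npz"))
for name,I,fish,roi in (("wrist",R,True,(95,180,140,345)),("top",vision.get_image("top"),False,(138,250,120,165))):
    hs=cv2.cvtColor(I["frame"],cv2.COLOR_BGR2HSV)
    m=((hs[...,0]>15)&(hs[...,0]<32)&(hs[...,1]<90)&(hs[...,1]>25)&(hs[...,2]>(140 if fish else 130))).astype(np.uint8)
    r=np.zeros_like(m); r[roi[0]:roi[1],roi[2]:roi[3]]=1; m*=r
    cs,_=cv2.findContours(m,cv2.RETR_EXTERNAL,cv2.CHAIN_APPROX_NONE)
    cs=[c for c in cs if cv2.contourArea(c)>40]
    cs.sort(key=lambda c:c[:,0,0].mean() if fish else -c[:,0,1].mean())
    print(name,len(cs))
    for c,n,z in zip(cs,("six","square","round","ball"),(.079,.085,.093,.067)):
        P=np.array([hit(I,*p[0],z,fish)[:2] for p in c],np.float32)
        M=cv2.moments(P); r=cv2.minAreaRect(P)
        print(n,"cent",round(M['m10']/M['m00'],4),round(M['m01']/M['m00'],4),"rect",np.round(r[0],4),np.round(r[1],4),round(r[2],1))
        if n=="six":
            ap=P-[M['m10']/M['m00'],M['m01']/M['m00']]
            a=np.arctan2(ap[:,1],ap[:,0]); rr=np.hypot(*ap.T)
            ph=np.angle(np.sum(rr**6*np.exp(6j*a)))/6 # not evenly sampled; vertex phase
            print("  vertex phase deg",np.degrees(ph)%60, np.round(rr.min(),4),np.round(rr.max(),4))
            # width vs direction
            w=[np.ptp(P@[np.cos(t),np.sin(t)]) for t in np.radians(range(0,180))]
            w=np.array(w).reshape(3,60).mean(0); print("  min width dir mod60",w.argmin(),w.min(),w.max())
E
```

```text
wrist 4
six cent 0.435 0.1885 rect [0.435  0.1882] [0.0313 0.0279] 85.2
  vertex phase deg 19.74621412473283 0.013 0.0161
  min width dir mod60 50 0.028682627983206782 0.03162738242804281
square cent 0.4928 0.2005 rect [0.4928 0.2005] [0.0258 0.0262] 14.1
round cent 0.5506 0.2185 rect [0.5508 0.2188] [0.0285 0.0288] 0.1
ball cent 0.6057 0.2318 rect [0.607  0.2291] [0.0293 0.0295] 11.4
top 0
```

```bash
cat >> h.py <<'E'
pi=np.pi; D=np.radians
SE={"six":(.435,.1885,19.8,90),"square":(.4928,.2005,14.1,30),"round":(.5506,.2186,11.,-30),"ball":(.607,.2291,11.4,-90)}
CC=np.array([.5453,-.1994]); CT=D(-10.7)
def dest(x,y=0): return CC+x*np.array([np.cos(CT),np.sin(CT)])+y*np.array([-np.sin(CT),np.cos(CT)])
def st(t):
    o=ctrl.get_obs(); print(t,"t",round(o["clock"],1),"tcp",o["tool_pos"].round(4),"gap",round(o["finger_gap"],4),"F",o["wrist_force"].round(1),"q",o["joint_pos"].round(2))
def pic(cam,fn):
    im=vision.get_image(cam); cv2.imwrite(f"pics/{fn}.png",im["frame"]); return im
ZG=.048; ZH=.23
def pick(n,zg=ZG):
    x,y,th,_=SE[n]; rot=[pi,0,pi+D(th)]
    ctrl.move_to([x,y,ZH],rot); ctrl.move_l([x,y,zg+.01],max_speed=.2); ctrl.move_l([x,y,zg],max_speed=.05)
    ctrl.wait(.2); fingers.clamp(40); ctrl.wait(.3); st("clamped")
    ctrl.move_l([x,y,zg+.03],max_speed=.05); ctrl.move_l([x,y,ZH],max_speed=.2); st("lifted")
def place(n,zg=ZG,dx=0,dy=0):
    p=dest(SE[n][3]/1000+dx,dy); rot=[pi,0,pi+CT]
    ctrl.move_to([*p,ZH],rot); ctrl.wait(.2)
    ctrl.move_l([*p,zg-.007+.012],max_speed=.15); ctrl.wait(.3)
    s=ctrl.move_l([*p,zg-.007-.002],max_speed=.02,until_force=4); ctrl.wait(.2); st(f"down {s}")
    fingers.release(); ctrl.wait(.3); ctrl.move_l([*p,ZH],max_speed=.15); st("up")
E
python3 - <<'E'
from h import *
for n in SE:
    x,y,th,cx=SE[n]
    for p,r in (([x,y,ZH],th),([x,y,ZG],th),([*dest(cx/1000),ZH],np.degrees(CT)),([*dest(cx/1000),.04],np.degrees(CT))):
        q=ctrl.solve_ik(p,[pi,0,pi+D(r)]); print(n,np.round(p,3),None if q is None else q.round(2))
E
```

```text
six [0.435 0.188 0.23 ] [ 0.46  0.33 -1.09  1.97  0.34  1.04  1.13]
six [0.435 0.188 0.048] [ 0.24  0.64 -0.87  2.1   0.74  0.74  0.8 ]
six [ 0.634 -0.216  0.23 ] [ 0.79  0.63 -0.76  1.49  0.45  1.2   1.34]
six [ 0.634 -0.216  0.04 ] [ 0.74  0.85 -0.68  1.6   0.63  0.92  1.22]
square [0.493 0.2   0.23 ] [ 0.37  0.45 -1.03  1.84  0.43  1.1   1.  ]
square [0.493 0.2   0.048] [ 0.22  0.71 -0.85  1.96  0.74  0.82  0.76]
square [ 0.575 -0.205  0.23 ] [ 0.86  0.52 -0.77  1.65  0.39  1.13  1.37]
square [ 0.575 -0.205  0.04 ] [ 0.79  0.76 -0.68  1.77  0.62  0.84  1.2 ]
round [0.551 0.219 0.23 ] [ 0.29  0.56 -0.99  1.69  0.51  1.17  0.93]
round [0.551 0.219 0.048] [ 0.18  0.79 -0.84  1.81  0.75  0.89  0.75]
round [ 0.516 -0.194  0.23 ] [ 0.92  0.4  -0.77  1.8   0.32  1.07  1.42]
round [ 0.516 -0.194  0.04 ] [ 0.83  0.68 -0.67  1.92  0.61  0.76  1.19]
ball [0.607 0.229 0.23 ] [ 0.23  0.66 -0.96  1.54  0.57  1.23  0.94]
ball [0.607 0.229 0.048] [ 0.16  0.87 -0.84  1.66  0.76  0.97  0.81]
ball [ 0.457 -0.183  0.23 ] [ 0.97  0.27 -0.76  1.94  0.22  1.01  1.5 ]
ball [ 0.457 -0.183  0.04 ] [ 0.86  0.6  -0.66  2.06  0.59  0.67  1.19]
```

```bash
python3 - <<'E'
from h import *
ctrl.move_joints([-0.35,.4,0,1.6,0,1.1,1.1]); st("home")
x,y,th,_=SE["six"]; rot=[pi,0,pi+D(th)]
ctrl.move_to([x,y,ZH],rot); ctrl.wait(.2); st("above")
ctrl.move_l([x,y,.13],max_speed=.2); ctrl.wait(.2); st("mid")
pic("scene","s1"); pic("top","t1"); pic("wrist","w1")
E
python3 -c "
import cv2,numpy as np
s=cv2.imread('pics/s1.png')[60:210,180:400];t=cv2.imread('pics/t1.png')[100:280,90:260]
cv2.imwrite('pics/st1.png',np.hstack([cv2.resize(s,(440,300)),cv2.resize(t,(340,360))[:300]]))"
```

```text
home t 6.0 tcp [0.6066 0.1887 0.2651] gap 0.0856 F [ 0.7 -0.6  0.5] q [-0.35  0.4  -0.    1.6   0.    1.1   1.1 ]
above t 6.9 tcp [0.4357 0.1885 0.23  ] gap 0.0854 F [ 0.6 -0.2  0.4] q [-0.36  0.17 -0.12  1.99  0.03  0.98  1.42]
mid t 7.7 tcp [0.4356 0.1888 0.1311] gap 0.0853 F [-0.4 -0.4 -0.2] q [-0.37  0.31 -0.12  2.08  0.05  0.75  1.39]
```

View pics/st1.png

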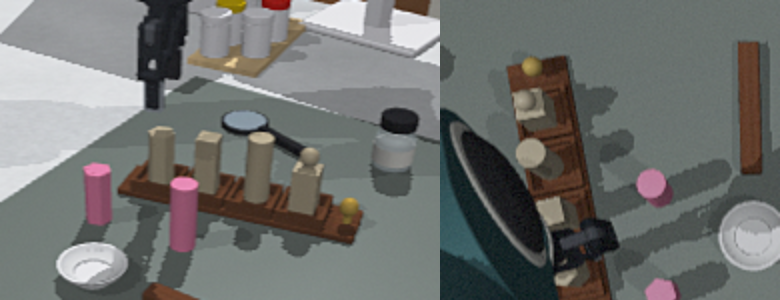

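View pics/w1.png

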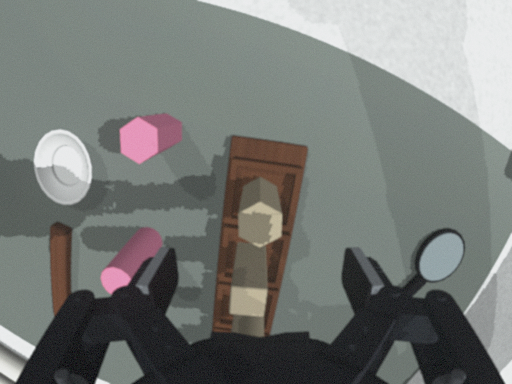

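The hexagon's top, at about (260,225), sits centred between the jaws with its flats facing them. I'll check the position along the row and then pick it.

```bash
python3 - <<'E'
from h import *
im=vision.get_image("wrist"); print(hit(im,260.5,224.5,.079,True))
pick("six"); pic("scene","s2"); 
place("six"); pic("scene","s3"); pic("wrist","w3")
E
python3 -c "
import cv2,numpy as np
cv2.imwrite('pics/s23.png',np.hstack([cv2.resize(cv2.imread(f'pics/{n}.png'),(400,300)) for n in ('s3','w3')]))"
```

```text
[0.43462216 0.1888174  0.079     ]
clamped t 10.8 tcp [0.435  0.1886 0.0481] gap 0.0272 F [-1.7 -0.5  6. ] q [-0.38  0.47 -0.11  2.12  0.09  0.56  1.36]
lifted t 12.5 tcp [0.4345 0.1882 0.2289] gap 0.0278 F [ 0.2  1.  -2.1] q [-0.36  0.17 -0.13  1.99  0.03  0.98  1.42]
down True t 16.8 tcp [ 0.6336 -0.2161  0.0412] gap 0.0272 F [-1.  -0.2  7.4] q [ 0.16  0.74  0.17  1.63 -0.16  0.79  1.79]
up t 19.1 tcp [ 0.6334 -0.216   0.2291] gap 0.0856 F [-1.3 -0.2 -0.6] q [ 0.13  0.52  0.21  1.52 -0.12  1.12  1.76]
```

View pics/s23.png

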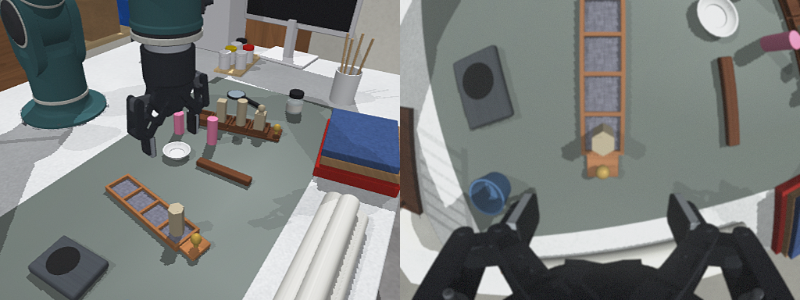

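The six-sided seal stands upright in the compartment nearest the case's knob. I'll measure it and carry on with the next two.

```bash
cat >> h.py <<'E'
def check(im,H,fn=None,fish=True):
    hs=cv2.cvtColor(im["frame"],cv2.COLOR_BGR2HSV)
    m=((hs[...,0]>15)&(hs[...,0]<32)&(hs[...,1]<90)&(hs[...,1]>25)&(hs[...,2]>140)).astype(np.uint8)
    k,l,s,ce=cv2.connectedComponentsWithStats(m)
    for i in range(1,k):
        if s[i,4]>60:
            for z in H:
                p=hit(im,*ce[i],z,fish)[:2]-CC; c,sn=np.cos(CT),np.sin(CT)
                q=np.array([c*p[0]+sn*p[1],-sn*p[0]+c*p[1]])*1000
                if abs(q[1])<40 and abs(q[0])<140: print("px",ce[i].round(0),"z",z,"case mm",q.round(1))
E
python3 - <<'E'
from h import *
check(vision.get_image("wrist"),[.072])
pick("square"); place("square"); check(vision.get_image("wrist"),[.072,.078])
pic("scene","s4")
pick("round"); place("round"); check(vision.get_image("wrist"),[.072,.078,.086])
pic("scene","s5");pic("wrist","w5")
E
python3 -c "
import cv2,numpy as np
cv2.imwrite('pics/s45.png',np.hstack([cv2.resize(cv2.imread(f'pics/{n}.png'),(400,300)) for n in ('s5','w5')]))"
```

```text
px [260. 183.] z 0.072 case mm [89.6  0.4]
clamped t 23.3 tcp [0.4929 0.2005 0.0481] gap 0.0255 F [ 0.  -1.2  5. ] q [-0.44  0.54 -0.    1.98  0.    0.62  1.37]
lifted t 25.0 tcp [0.4923 0.2003 0.2289] gap 0.0255 F [ 0.8  1.9 -2.5] q [-0.45  0.27  0.    1.87 -0.    1.    1.37]
down True t 29.1 tcp [ 0.5747 -0.205   0.041 ] gap 0.0255 F [-1.4 -0.1  7.5] q [ 0.12  0.66  0.23  1.79 -0.21  0.71  1.85]
up t 31.4 tcp [ 0.5744 -0.2049  0.2291] gap 0.0854 F [-0.1  0.   0.1] q [ 0.07  0.42  0.29  1.68 -0.13  1.06  1.79]
px [260. 185.] z 0.072 case mm [30.7  0.4]
px [260. 185.] z 0.078 case mm [29.1  0.4]
px [259. 238.] z 0.072 case mm [89.5  0.3]
px [259. 238.] z 0.078 case mm [86.6  0.3]
clamped t 35.5 tcp [0.5507 0.2186 0.0481] gap 0.0291 F [-0.9 -0.9  4.3] q [-0.49  0.62  0.08  1.83 -0.08  0.7   1.39]
lifted t 37.2 tcp [0.5501 0.2184 0.2288] gap 0.0291 F [-0.7  0.5 -0.6] q [-0.52  0.38  0.11  1.72 -0.05  1.05  1.37]
down True t 41.3 tcp [ 0.5157 -0.1938  0.0411] gap 0.0294 F [-2.2  0.7  9. ] q [ 0.07  0.59  0.29  1.94 -0.27  0.64  1.92]
up t 43.6 tcp [ 0.5155 -0.1937  0.2292] gap 0.0855 F [ 0.8 -0.8  0.5] q [-0.02  0.32  0.39  1.83 -0.14  1.02  1.81]
px [260. 187.] z 0.072 case mm [-27.    0.6]
px [260. 187.] z 0.078 case mm [-28.7   0.6]
px [260. 187.] z 0.086 case mm [-30.9   0.6]
px [260. 241.] z 0.072 case mm [32.1  0.5]
px [260. 241.] z 0.078 case mm [29.2  0.5]
px [260. 241.] z 0.086 case mm [25.3  0.5]
px [260. 285.] z 0.072 case mm [89.7  0.3]
px [260. 285.] z 0.078 case mm [85.5  0.3]
px [260. 285.] z 0.086 case mm [80.   0.3]
```

View pics/s45.png

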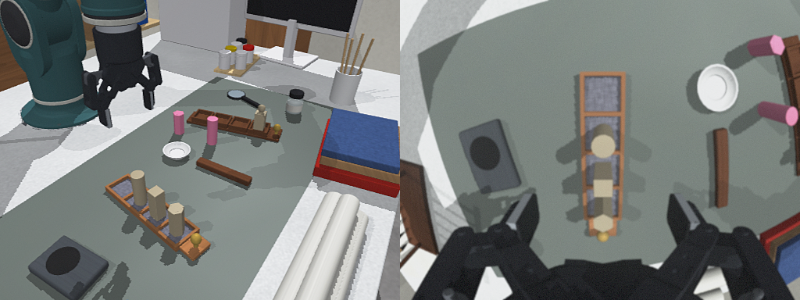

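The six, square and round seals stand upright and within 1 mm of their compartment centres. The ball-topped seal is next.

```bash
python3 - <<'E'
from h import *
pick("ball"); place("ball"); im=pic("wrist","w6"); check(im,[.072,.078,.086,.060])
pic("scene","s6"); 
ctrl.move_to([.55,-.235,.26],[pi,0,pi/2]); ctrl.wait(.3); st("end")
im=pic("wrist","w7"); check(im,[.072,.078,.086,.060])
E
python3 -c "
import cv2,numpy as np
cv2.imwrite('pics/s67.png',np.hstack([cv2.resize(cv2.imread(f'pics/{n}.png'),(400,300)) for n in ('s6','w7')]))"
```

```text
clamped t 47.8 tcp [0.6071 0.2292 0.0481] gap 0.0297 F [ 0.3 -0.6  3.2] q [-0.52  0.7   0.15  1.68 -0.14  0.77  1.47]
lifted t 49.4 tcp [0.6064 0.2289 0.2286] gap 0.0294 F [-0.1  0.2 -1.3] q [-0.54  0.48  0.19  1.58 -0.1   1.1   1.44]
down True t 53.7 tcp [ 0.4568 -0.1827  0.041 ] gap 0.0299 F [-0.1 -0.6  7.5] q [ 0.01  0.53  0.37  2.09 -0.34  0.58  2.01]
up t 56.0 tcp [ 0.4565 -0.1826  0.2293] gap 0.0856 F [0.3 0.5 0.1] q [-0.13  0.22  0.51  1.97 -0.13  0.99  1.82]
px [262. 178.] z 0.072 case mm [-95.4   2.4]
px [262. 178.] z 0.078 case mm [-96.9   2.4]
px [262. 178.] z 0.086 case mm [-98.9   2.3]
px [262. 178.] z 0.06 case mm [-92.4   2.5]
px [260. 244.] z 0.072 case mm [-23.6   0.6]
px [260. 244.] z 0.078 case mm [-26.6   0.6]
px [260. 244.] z 0.086 case mm [-30.6   0.6]
px [260. 244.] z 0.06 case mm [-17.5   0.6]
px [260. 288.] z 0.072 case mm [33.2  0.4]
px [260. 288.] z 0.078 case mm [28.9  0.4]
px [260. 288.] z 0.086 case mm [23.3  0.4]
px [260. 288.] z 0.06 case mm [41.6  0.4]
px [260. 324.] z 0.072 case mm [90.1  0.4]
px [260. 324.] z 0.078 case mm [84.7  0.4]
px [260. 324.]
[... 189 characters left out ...]

px [174. 126.] z 0.072 case mm [-89.1   5.5]
px [174. 126.] z 0.078 case mm [-87.5   6.2]
px [174. 126.] z 0.086 case mm [-85.3   7.1]
px [174. 126.] z 0.06 case mm [-92.4   4.2]
px [225. 140.] z 0.072 case mm [-31.5  -1.2]
px [225. 140.] z 0.078 case mm [-31.   -0.4]
px [225. 140.] z 0.086 case mm [-30.2   0.7]
px [225. 140.] z 0.06 case mm [-32.6  -2.8]
px [282. 150.] z 0.072 case mm [30.1  0.1]
px [282. 150.] z 0.078 case mm [29.5  0.9]
px [282. 150.] z 0.086 case mm [28.6  1.9]
px [282. 150.] z 0.06 case mm [31.3 -1.5]
px [335. 160.] z 0.072 case mm [89.7  0.6]
px [335. 160.] z 0.078 case mm [88.   1.4]
px [335. 160.] z 0.086 case mm [85.6  2.4]
px [335. 160.] z 0.06 case mm [93.3 -0.9]
```

View pics/s67.png

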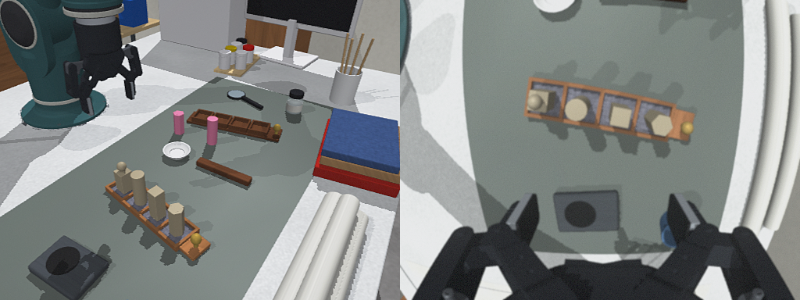

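All four seals stand upright and in order. The ball seal's 2–4 mm sideways reading comes from a mask that the ball partly hides, and it is still well inside 15 mm.

```bash
python3 - <<'E'
from h import *
ctrl.wait(.5); ctrl.hand_in(); st("done")
E
```

```text
the job is handed in; nothing more can be done
the job is handed in; nothing more can be done
```

All four seals are in the case in reverse order, and I handed the job in at about 58 s of the 120 s allowed. Counted from the case's knob they stand six-sided, square, round, ball-topped.

- **Handling:** I gripped each seal across the row at 40 N. I lowered each at 0.02 m/s until it touched the compartment floor, then released it; the wrist force at set-down read 7.4 to 9 N.
- **Last check:** The wrist and scene pictures showed all four upright and released, with the arm clear of them. By the wrist camera, the six-sided, square and round seals were within about 1 mm of their compartment centres.
- **Disagreement:** The ball-topped seal read about 2 mm off centre along the row. Across it, one view gave about 2.5 mm and the other 4 mm. Both are inside the 15 mm limit, and I put the difference down to the ball partly hiding the top of the block.
- **Not measured:** I judged tilt by eye from the pictures rather than measuring it.

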